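Point out the charger without a plug head and log it

ROBOT

A 6-joint arm with a two-finger parallel gripper is mounted at the origin on the work surface. World frame = base frame: x ahead of the robot, y to its left, z up, the work surface at z = 0. Lengths are in mm, angles in rad, forces in N, time in s.
With the tool pointing down it reaches from about 350 to 1000 mm from the base axis. Payload 7.1 kg.
Tool frame: the origin (TCP) lies at the very end of the fingers, on their centre line; the grasp point (between the pads) lies 19 mm behind it; y points along the fingers, x is the direction in which the jaws open and shut, and the axes are right-handed (so a half turn about y gives the same grasp; the last joint's range is limited). The gripper opens to 85 mm and grips with 20 to 120 N. Pads are 22 mm wide; open, the fingers measure 114 mm over their backs; the gripper's body (76 mm by 85 mm) begins 54 mm behind the grasp point. The pads swing forward as they close: fully open they stand 13 mm farther back than shut.
Start: joints at [1.196, 0.423, 1.63, -0, 1.089, -0.019], TCP at [217.681, 585.85, 231.319] pointing down, gripper open.
Joint ranges: [-3, 3], [-0.9, 2.11], [0.09, 2.58], [-1.31, 4.45], [0.11, 2.69], [-2.54, 2.54]. Speed limits (rad/s): [2.39, 2.39, 3.01, 3.14, 3.14, 3.14].

INTERFACE

Orientations are given as a unit quaternion [x, y, z, w].
In Python, from bench import status, read_camera, camera_info, job gives the robot as it stands.
- The arm moves only by the tool play_rows, never from a script. Its argument "increments" is a list that holds one entry, the list of rows, each a list of 7 numbers: the finger opening in mm, from 0 to 85.4, then the shift along the tool's x, y, z in mm, then the turn, a rotation vector about the tool's x, y, z in rad. A call has 1 to 5 rows; each row shifts and turns the commanded pose from where the row before left it, along the tool's axes as they then stand; what a row does not reach is not made up. A row lasts 1/12 s, in which the tool goes at most 41.7 mm and 7.16 degrees, less where a joint would pass 70% of its speed; a pose out of reach is approached as far as the arm can. A call is refused whole if a number of a shift passes 41.7 or a number of a turn 0.125, either way. A call with a gripper value outside its range is refused whole. The fingers move at their own pace and stop on an object; "force" is the grip in N (left out, the last holds). Time passes only in rows, so rows that do not move let the fingers close. It gives the time, the measured TCP pose, the force and the opening at its end, in the units of the state.
- status.get_obs(): the state, without advancing time (a new reading comes with each control period).
- read_camera(name): name is "side" or "top"; returns (picture, depth): 400x640x3 uint8, red, green, blue; 400x640 float32, mm along the optical axis (not along the pixel's ray), 0 where there is no reading.
- camera_info(name): a dict with "intrinsics" (3x3 intrinsics, pixels), "dist" ([k1, k2, p1, p2, k3] as OpenCV has them; the pictures are not rectified), "R" (3x3) and "t" (3): a world point X has camera coordinates R X + t. Camera axes: x right, y down, z forward; pixel columns grow to the right and rows downward; lengths in mm; the calibration is good to about 2 mm. A picture is of the moment at which its call begins. camera_info takes no time and is no camera call.
- job.job_done(): hands the job in, once; it reports no verdict.
The state is a dict: "time_s": time; "joint_pos": joint angles; "qd": joint speeds; "joint_efforts": joint torques, N m; "position": TCP position; "orientation": TCP orientation; "ft_force": force on the tool from outside, world axes, zero at the start; "moment": the same for the moment, N m; "grip_width": finger opening in mm.
Only numpy, scipy, OpenCV 4.12 (cv2) and the standard library are available. Lean on these libraries where they do the work, as an engineer would, in place of code of your own. Each camera call takes 0.05 s, during which the arm holds its last target. There are 200 camera calls.

TASK

One of the six chargers in the clear tray has no plug head. Point it out to the station camera: bring the fingertips straight above the middle of it, about 2 to 4 cm clear of its top, and stay there for two seconds without touching any charger or the tray, and without coming low over the complete ones. Then press the wide reject button all the way down with the fingertips, let it come up again and move clear; leave the narrow accept button and everything else untouched.

Things in the scene. Friction and masses are not known exactly. Their poses are not given: they have to be found in the camera images.
- charger_bare: the charger without a plug head: a black rounded block 60 (its x) x 44 (its y) x 30 mm high, with a flat top showing only a lighter grey 38 x 32 mm fitting face with two small brass contacts. Origin at the centre of its underside, z up; it lies loose in one of the six pockets of the tray, on the 3 mm tray floor (so its top is 33 mm above the bench).
- bare_top (a point): centre of the flat top of the charger without a plug head, 30 mm above its underside.
- charger_good1: a complete charger (one of five alike): the same 60 x 44 x 30 mm black block with a plug head on top, a black 36 x 30 x 12 mm block that carries two upright round steel pins, 5 mm thick, 19 mm long, 19 mm apart along y. Pin tops are 61 mm above its underside (64 mm above the bench). Origin at the centre of its underside, z up; loose in a tray pocket.
- charger_good2: a complete charger (one of five alike): the same 60 x 44 x 30 mm black block with a plug head on top, a black 36 x 30 x 12 mm block that carries two upright round steel pins, 5 mm thick, 19 mm long, 19 mm apart along y. Pin tops are 61 mm above its underside (64 mm above the bench). Origin at the centre of its underside, z up; loose in a tray pocket.
- charger_good3: a complete charger (one of five alike): the same 60 x 44 x 30 mm black block with a plug head on top, a black 36 x 30 x 12 mm block that carries two upright round steel pins, 5 mm thick, 19 mm long, 19 mm apart along y. Pin tops are 61 mm above its underside (64 mm above the bench). Origin at the centre of its underside, z up; loose in a tray pocket.
- charger_good4: a complete charger (one of five alike): the same 60 x 44 x 30 mm black block with a plug head on top, a black 36 x 30 x 12 mm block that carries two upright round steel pins, 5 mm thick, 19 mm long, 19 mm apart along y. Pin tops are 61 mm above its underside (64 mm above the bench). Origin at the centre of its underside, z up; loose in a tray pocket.
- charger_good5: a complete charger (one of five alike): the same 60 x 44 x 30 mm black block with a plug head on top, a black 36 x 30 x 12 mm block that carries two upright round steel pins, 5 mm thick, 19 mm long, 19 mm apart along y. Pin tops are 61 mm above its underside (64 mm above the bench). Origin at the centre of its underside, z up; loose in a tray pocket.
- tray: clear plastic pocket tray, 186 (x) x 261 (y) x 16 mm high, walls and floor 3 mm, fixed to the bench, two rows of three pockets, centres 90 mm apart in x and 85 mm in y. Origin at the centre of its underside. One charger lies in each pocket, long side along tray x.
- reject (a joint): travel of the REJECT button, the wide one of the two round black push buttons that stand on the bench: cap 44 mm across, on a fixed round grey base 60 mm across and 12 mm high. 0 = up, 0.006 m = fully down; a spring resists with 1.5 N at first and 5 N fully down, and returns it.
- reject_top (a point): centre of the top face of the wide reject button, 22 mm above the bench when up (16 mm when fully down); it is pressed straight down.
- accept (a joint): travel of the ACCEPT button, the narrow one: cap 22 mm across on a grey base 38 mm across and 12 mm high, otherwise like the reject button; 0 = up, 0.006 m = fully down. The two buttons' places are swapped at random, at least 95 mm apart.
- accept_top (a point): centre of the top face of the narrow accept button, 22 mm above the bench.
- spare_head: bystander: a loose black plug head lying on the bench between tray and buttons, 36 x 30 x 12 mm with its two pins up, 31 mm high in all. Origin at the centre of its underside.
- tape: bystander: roll of yellow tape lying flat, 90 mm outside, 64 mm inside, 24 mm high, beyond the tray. Origin at the centre of its underside.
- driver: bystander: screwdriver with a black handle, 190 mm long, 26 mm thick, lying beyond the buttons. Origin on the bench under its middle; its x runs from handle to tip.
- jar: bystander: small closed glass jar with a white cap, 60 mm across, 80 mm high, left of the tray. Origin at the centre of its underside.
Things that resemble listed ones, but are neither listed nor needed, are in the scene too. What is shaped like the part that bears reject but blue or brown is not meant.

How it is judged:
By the outcome, as a careful person would: the job done as asked, in the order asked, and still so for the second after the job is handed in, with the robot touching nothing.
It also fails if it takes over 40 s, if anything falls off the work surface, if the arm or the gripper's body presses on something with over 40 N, if the wrist force passes 120 N, or if a joint passes its speed limit or range.

## Working session

There is one attempt and no reset: what is moved stays moved. The work goes in short steps, Python scripts to look and compute and a tool call to move; the robot and the scene stay as the last step left them, time stands still between calls to the robot, and variables do not carry over. Pictures are saved under pics/ and viewed, about 8 in all and at most 12, crops included, and the job is handed in when it is done.

Besides the shell and the picture viewer there is one more tool, called after ">>>" by a JSON object that holds its "api" and its "payload", one argument or row to a line. play_rows: Moves the arm, as the interface text tells. Its arguments: {"type":"object","properties":{"increments":{"type":"array"},"force":{"type":"number"}},"required":["increments"]}

```bash
mkdir -p pics
cat > h.py <<'E'
import numpy as np,cv2
from bench import status, read_camera, camera_info, job
def pix2w(name,u,v,z):
    c=camera_info(name);K=np.array(c["intrinsics"],float);R=np.array(c["R"]);t=np.array(c["t"])
    p=cv2.undistortPoints(np.array([[[u,v]]],float),K,np.array(c["dist"],float))[0,0]
    d=R.T@np.array([p[0],p[1],1]);o=-R.T@t
    return o+d*(z-o[2])/d[2]
E
python3 - <<'E'
from h import *
for n in("top","side"):
    im,d=read_camera(n);np.savez(f"pics/{n}0.npz",im=im,d=d)
    cv2.imwrite(f"pics/{n}0.png",cv2.resize(im[:,:,::-1],(800,500),interpolation=cv2.INTER_CUBIC))
    c=camera_info(n);print(n,-np.array(c["R"]).T@c["t"])
print(status.get_obs())
E
```

```text
top [ 415.57704631   40.57120386 1150.19029334]
side [ 507.62901124 -667.65363448  482.42278403]
{'time_s': 0.1, 'joint_pos': array([ 1.19599709e+00,  4.23764180e-01,  1.63057922e+00, -1.75027111e-05,
        1.08862537e+00, -1.90253689e-02]), 'qd': array([ 6.01629980e-06, -2.11686582e-03, -1.54326608e-03,  7.87683843e-04,
        1.21814707e-04, -1.76651453e-03]), 'joint_efforts': array([ 9.24675214e-05, -5.58425045e+01, -2.82448536e+01,  5.61276295e-05,
        2.98735155e-03,  9.72701855e-06]), 'position': array([217.51612046, 585.41408825, 230.63708087]), 'orientation': array([ 0.58085788,  0.40323539, -0.40403868, -0.58030861]), 'ft_force': array([0.63312739, 0.05739442, 0.71702663]), 'moment': array([ 0.03308021, -0.00700701,  0.04358331]), 'grip_width': 85.89888989355552}
```

View pics/top0.png

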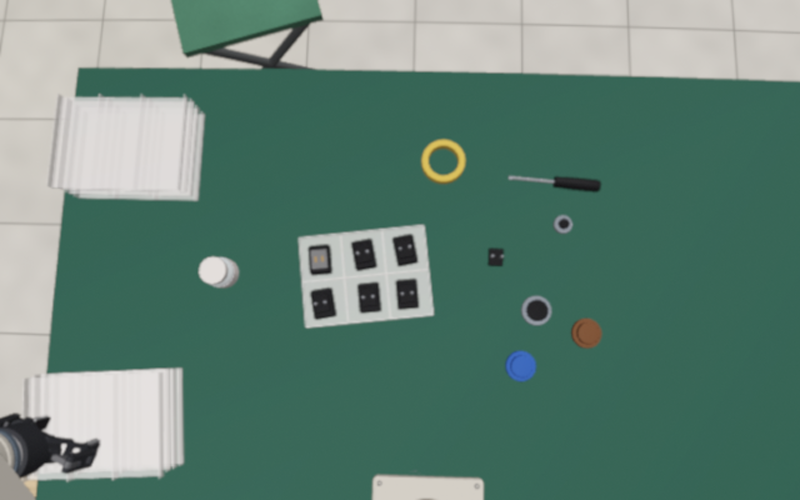

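View pics/side0.png

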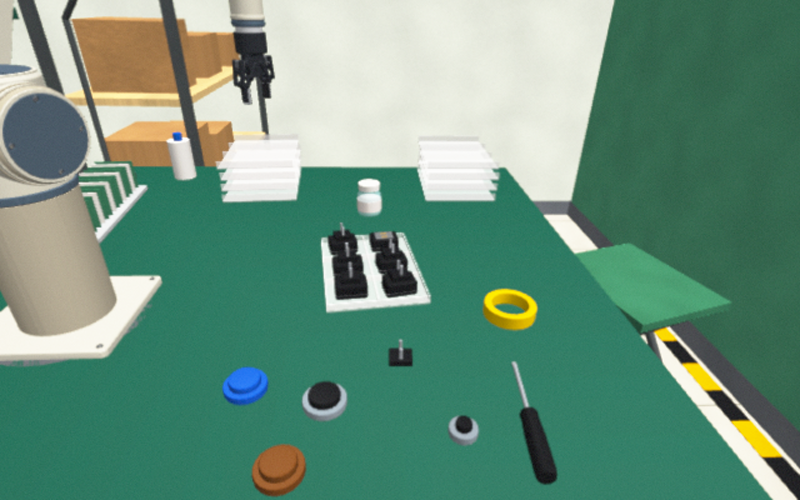

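The top view shows the bare charger (grey face) at about (319,259) of 800x500, in the far-left pocket. The wide black reject button is at (537,310) and the narrow accept button at (563,224). The blue and brown ones are decoys. I'll enlarge both targets.

Run:
```python
from h import *
im=np.load("pics/top0.npz")["im"][:,:,::-1]
a=im[190:225,235:275];b=im[228:268,409:449]
f=lambda x:cv2.resize(x,(400,int(x.shape[0]*10)),interpolation=cv2.INTER_CUBIC)
A=f(a);B=f(b);A=cv2.copyMakeBorder(A,0,50,0,0,cv2.BORDER_CONSTANT)
cv2.imwrite("pics/crop.png",np.hstack([A,B]))
print(pix2w("top",255.5,207.5,33),pix2w("top",429.5,248,22))
from scipy.spatial.transform import Rotation as Ro
print(Ro.from_quat(status.get_obs()["orientation"]).as_matrix().round(3))
```

```text
[531.72662177 227.56168865  33.        ] [ 441.75651322 -212.35046752   22.        ]
[[ 0.348 -0.    -0.937]
 [ 0.937 -0.001  0.348]
 [-0.001 -1.     0.   ]]
```

View pics/crop.png

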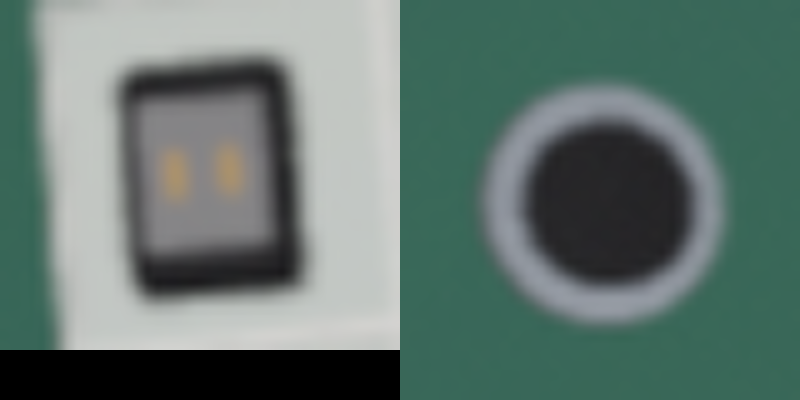

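Bare top centre is about (533.5, 229) and the reject cap about (442.5, -212.4). I'll go there at height with the fingers shut.

>>> {"api": "play_rows", "payload": {
  "increments": [
    [[0,-10,0,-18,0,0,0],[0,-17,0,-32,0,0,0],[0,-17,0,-32,0,0,0],[0,-17,0,-32,0,0,0],[0,-17,0,-32,0,0,0]]
  ]
}}

```text
time_s: 0.52
position: [327.9, 460.4, 230.9]
orientation: [0.581, 0.404, -0.404, -0.58]
ft_force: [0.4, 0.7, -0.3]
grip_width: 25.4
```

>>> {"api": "play_rows", "payload": {
  "increments": [
    [[0,-17,0,-32,0,0,0],[0,-17,0,-32,0,0,0],[0,-17,0,-32,0,0,0],[0,-17,0,-32,0,0,0],[0,-17,0,-32,0,0,0]]
  ]
}}

```text
time_s: 0.93
position: [448.5, 324.8, 231.1]
orientation: [-0.581, -0.403, 0.404, 0.581]
ft_force: [1.0, 0.7, 0.4]
grip_width: 0.1
```

```bash
cat >> h.py <<'E'
from scipy.spatial.transform import Rotation as Ro
BARE=pix2w("top",255.0,206.7,33);REJ=pix2w("top",429.5,247.7,22)
def go(x,y,z):
    s=status.get_obs();R=Ro.from_quat(s["orientation"]).as_matrix()
    print(s["time_s"],s["position"].round(1),"F",s["ft_force"].round(2),"w",round(s["grip_width"],1),"step",(R.T@(np.array([x,y,z])-s["position"])).round(1))
E
python3 -c "
from h import *
print(BARE,REJ);go(BARE[0],BARE[1],231)"
```

```text
[533.72461143 228.92049951  33.        ] [ 442.50576044 -212.35110086   22.        ]
0.9333 [448.5 324.8 231.1] F [0.99 0.7  0.44] w 0.1 step [-6.020e+01  1.000e-01 -1.133e+02]
```

>>> {"api": "play_rows", "payload": {
  "increments": [
    [[0,-16,0,-31,0,0,0],[0,-16,0,-31,0,0,0],[0,-15,0,-28,0,0,0],[0,-10,0,-18,0,0,0],[0,0,0,0,0,0,0]]
  ]
}}

```text
time_s: 1.35
position: [531.4, 232.5, 231.0]
orientation: [0.582, 0.403, -0.403, -0.581]
ft_force: [-0.6, 0.9, -0.9]
grip_width: 0.4
```

```bash
python3 -c "
from h import *
go(BARE[0],BARE[1],65)"
```

```text
1.35 [531.4 232.5 231. ] F [-0.59  0.92 -0.94] w 0.4 step [ -2.4 166.   -3.3]
```

>>> {"api": "play_rows", "payload": {
  "increments": [
    [[0,-3,5,-3,0,0,0],[0,0,25,0,0,0,0],[0,0,30,0,0,0,0],[0,0,25,0,0,0,0],[0,0,10,0,0,0,0]]
  ]
}}

```text
time_s: 1.77
position: [527.8, 231.4, 132.6]
orientation: [-0.58, -0.402, 0.406, 0.581]
ft_force: [-0.8, -0.8, -0.4]
grip_width: -0.1
```

```bash
python3 -c "
from h import *
go(BARE[0],BARE[1],65)
V=[]
for n in('top','side'):
    im,d=read_camera(n);im=im[:,:,::-1]
    c=im[180:270,225:355] if n=='top' else im[100:260,230:360]
    s=550/c.shape[0] if n=='side' else 350/c.shape[1]
    V.append(cv2.resize(c,None,fx=s,fy=s,interpolation=cv2.INTER_CUBIC))
V[0]=cv2.copyMakeBorder(V[0],0,550-V[0].shape[0],0,0,cv2.BORDER_CONSTANT)
cv2.imwrite('pics/h1.png',np.hstack(V))
go(BARE[0],BARE[1],65)"
```

```text
1.7667 [527.8 231.4 132.6] F [-0.83 -0.8  -0.41] w -0.1 step [-0.  67.6 -6.7]
1.8667 [528.8 231.6 134.2] F [ 0.65  0.28 -0.27] w 0.3 step [-0.6 69.2 -5.8]
```

View pics/h1.png

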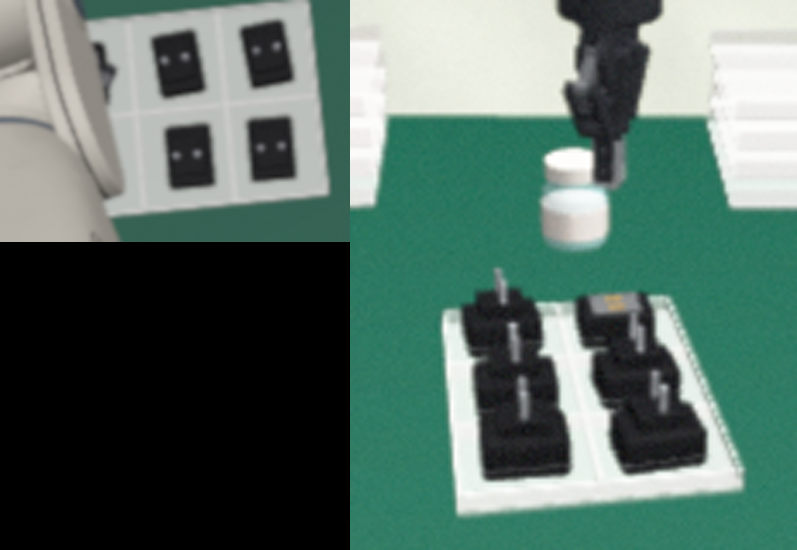

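The side view shows the tips directly over the grey fitting face. A few mm of correction remain, then down to about 65 mm.

>>> {"api": "play_rows", "payload": {
  "increments": [
    [[0,-1.5,10,-4,0,0,0],[0,0,22,0,0,0,0],[0,0,20,0,0,0,0],[0,0,13,0,0,0,0],[0,0,6,0,0,0,0]]
  ]
}}

```text
time_s: 2.28
position: [534.0, 228.7, 64.4]
orientation: [-0.581, -0.403, 0.404, 0.581]
ft_force: [0.0, -0.7, -0.1]
grip_width: -0.0
```

>>> {"api": "play_rows", "payload": {
  "increments": [
    [[0,0,0,0,0,0,0],[0,0,0,0,0,0,0],[0,0,0,0,0,0,0],[0,0,0,0,0,0,0],[0,0,0,0,0,0,0]]
  ]
}}

```text
time_s: 2.7
position: [534.7, 229.0, 66.3]
orientation: [0.581, 0.404, -0.403, -0.58]
ft_force: [0.8, -1.0, -0.2]
grip_width: -0.1
```

```bash
python3 -c "
from h import *
go(BARE[0],BARE[1],65)
im,d=read_camera('side');im=im[:,:,::-1]
cv2.imwrite('pics/h2.png',cv2.resize(im[130:250,240:360],(600,600),interpolation=cv2.INTER_CUBIC))
c=camera_info('side')
for z in(33,65): print(cv2.projectPoints(np.array([[BARE[0],BARE[1],z]]),cv2.Rodrigues(np.array(c['R']))[0],np.array(c['t'],float),np.array(c['intrinsics']),np.array(c['dist']))[0].ravel())
go(BARE[0],BARE[1],65)"
```

```text
2.7 [534.7 229.   66.3] F [ 0.79 -0.95 -0.24] w -0.1 step [-0.4  1.3  0.9]
[306.97574344 188.54930142]
[307.03980389 177.82521019]
2.75 [534.6 228.9  66.1] F [-0.02  0.41  0.53] w 0.1 step [-0.3  1.1  0.8]
```

View pics/h2.png

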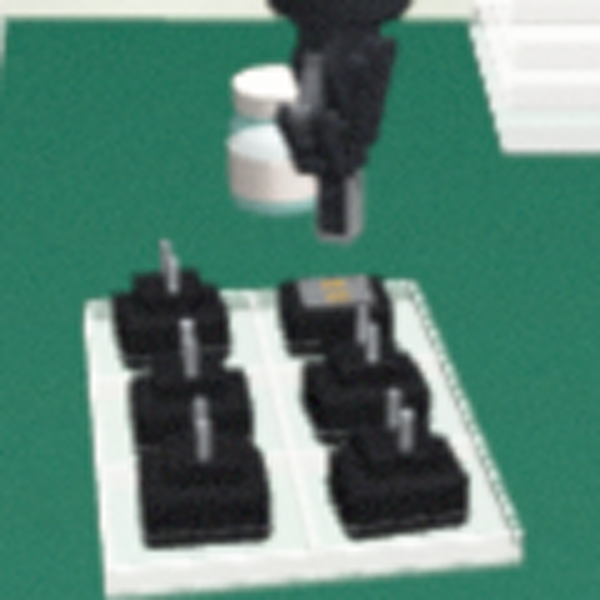

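Tips at (337,240) in the crop stand over the face centre (337,291), matching the projection. Now I hold.

>>> {"api": "play_rows", "payload": {
  "increments": [
    [[0,0,0,0,0,0,0],[0,0,0,0,0,0,0],[0,0,0,0,0,0,0],[0,0,0,0,0,0,0],[0,0,0,0,0,0,0]]
  ]
}}

```text
time_s: 3.17
position: [534.1, 228.8, 65.3]
orientation: [-0.581, -0.404, 0.404, 0.581]
ft_force: [0.5, -0.4, -0.9]
grip_width: -0.2
```

>>> {"api": "play_rows", "payload": {
  "increments": [
    [[0,0,0,0,0,0,0],[0,0,0,0,0,0,0],[0,0,0,0,0,0,0],[0,0,0,0,0,0,0],[0,0,0,0,0,0,0]]
  ]
}}

```text
time_s: 3.58
position: [534.1, 228.8, 65.3]
orientation: [0.581, 0.404, -0.404, -0.581]
ft_force: [-0.7, -0.2, -0.1]
grip_width: -0.0
```

>>> {"api": "play_rows", "payload": {
  "increments": [
    [[0,0,0,0,0,0,0],[0,0,0,0,0,0,0],[0,0,0,0,0,0,0],[0,0,0,0,0,0,0],[0,0,0,0,0,0,0]]
  ]
}}

```text
time_s: 4.0
position: [534.1, 228.8, 65.3]
orientation: [0.581, 0.404, -0.404, -0.581]
ft_force: [0.1, 0.0, -0.0]
grip_width: 0.1
```

>>> {"api": "play_rows", "payload": {
  "increments": [
    [[0,0,0,0,0,0,0],[0,0,0,0,0,0,0],[0,0,0,0,0,0,0],[0,0,0,0,0,0,0],[0,0,0,0,0,0,0]]
  ]
}}

```text
time_s: 4.42
position: [534.1, 228.7, 65.3]
orientation: [0.581, 0.404, -0.404, -0.581]
ft_force: [-0.0, 0.2, -0.3]
grip_width: -0.3
```

>>> {"api": "play_rows", "payload": {
  "increments": [
    [[0,0,0,0,0,0,0],[0,0,0,0,0,0,0],[0,0,0,0,0,0,0],[0,0,0,0,0,0,0],[0,0,0,0,0,0,0]]
  ]
}}

```text
time_s: 4.83
position: [534.1, 228.8, 65.3]
orientation: [-0.581, -0.404, 0.404, 0.581]
ft_force: [-1.1, -0.1, 0.5]
grip_width: 0.1
```

>>> {"api": "play_rows", "payload": {
  "increments": [
    [[0,0,0,0,0,0,0],[0,0,0,0,0,0,0],[0,0,0,0,0,0,0],[0,0,0,0,0,0,0],[0,0,0,0,0,0,0]]
  ]
}}

```text
time_s: 5.25
position: [534.1, 228.8, 65.3]
orientation: [-0.581, -0.404, 0.404, 0.581]
ft_force: [0.0, 0.1, 0.5]
grip_width: 0.2
```

>>> {"api": "play_rows", "payload": {
  "increments": [
    [[0,0,-15,0,0,0,0],[0,0,-30,0,0,0,0],[0,0,-35,0,0,0,0],[0,0,-30,0,0,0,0],[0,0,-25,0,0,0,0]]
  ]
}}

```text
time_s: 5.67
position: [534.5, 228.9, 202.6]
orientation: [0.581, 0.404, -0.403, -0.58]
ft_force: [0.6, 0.3, -0.7]
grip_width: -0.2
```

```bash
python3 -c "
from h import *
go(REJ[0],REJ[1],200)"
```

```text
5.6667 [534.5 228.9 202.6] F [ 0.57  0.3  -0.74] w -0.2 step [-445.7    2.2  -67.4]
```

>>> {"api": "play_rows", "payload": {
  "increments": [
    [[0,-20,0,-3,0,0,0],[0,-30,0,-4.5,0,0,0],[0,-30,0,-4.5,0,0,0],[0,-30,0,-4.5,0,0,0],[0,-30,0,-4.5,0,0,0]]
  ]
}}

```text
time_s: 6.08
position: [504.5, 89.1, 200.5]
orientation: [0.581, 0.404, -0.404, -0.58]
ft_force: [0.5, 0.3, 0.3]
grip_width: -0.3
```

>>> {"api": "play_rows", "payload": {
  "increments": [
    [[0,-30,0,-4.5,0,0,0],[0,-30,0,-4.5,0,0,0],[0,-30,0,-4.5,0,0,0],[0,-30,0,-4.5,0,0,0],[0,-30,0,-4.5,0,0,0]]
  ]
}}

```text
time_s: 6.5
position: [473.3, -59.6, 200.5]
orientation: [0.581, 0.404, -0.404, -0.58]
ft_force: [1.1, -0.4, 0.7]
grip_width: -0.2
```

>>> {"api": "play_rows", "payload": {
  "increments": [
    [[0,-30,0,-4.5,0,0,0],[0,-30,0,-4.5,0,0,0],[0,-30,0,-4.5,0,0,0],[0,-30,0,-4.5,0,0,0],[0,-20,0,-3,0,0,0]]
  ]
}}

```text
time_s: 6.92
position: [444.2, -199.0, 200.5]
orientation: [0.581, 0.403, -0.403, -0.581]
ft_force: [0.5, 1.0, 0.1]
grip_width: -0.0
```

>>> {"api": "play_rows", "payload": {
  "increments": [
    [[0,0,0,0,0,0,0],[0,0,0,0,0,0,0],[0,0,0,0,0,0,0]]
  ]
}}

```text
time_s: 7.17
position: [444.6, -196.3, 200.2]
orientation: [-0.58, -0.404, 0.403, 0.581]
ft_force: [0.3, -0.4, 0.8]
grip_width: 0.1
```

```bash
python3 -c "
from h import *
go(REJ[0],REJ[1],60)"
```

```text
7.1667 [ 444.6 -196.3  200.2] F [ 0.33 -0.44  0.8 ] w 0.1 step [-15.8 140.2  -3.6]
```

Shift to the centre and go down to about 45 mm, then look.

>>> {"api": "play_rows", "payload": {
  "increments": [
    [[0,-8,10,-2,0,0,0],[0,-8,25,-1.5,0,0,0],[0,0,35,0,0,0,0],[0,0,35,0,0,0,0],[0,0,30,0,0,0,0]]
  ]
}}

```text
time_s: 7.58
position: [442.2, -212.3, 63.2]
orientation: [-0.58, -0.404, 0.404, 0.58]
ft_force: [0.3, -0.5, -0.3]
grip_width: -0.1
```

>>> {"api": "play_rows", "payload": {
  "increments": [
    [[0,0,15,0,0,0,0],[0,0,5,0,0,0,0],[0,0,0,0,0,0,0],[0,0,0,0,0,0,0],[0,0,0,0,0,0,0]]
  ]
}}

```text
time_s: 8.0
position: [443.4, -213.2, 46.3]
orientation: [0.581, 0.404, -0.403, -0.58]
ft_force: [-0.2, 0.3, 0.2]
grip_width: -0.0
```

```bash
python3 -c "
from h import *
go(REJ[0],REJ[1],22)
im,d=read_camera('side');im=im[:,:,::-1]
cv2.imwrite('pics/r1.png',cv2.resize(im[240:360,200:320],(600,600),interpolation=cv2.INTER_CUBIC))
c=camera_info('side')
for z in(22,45): print(cv2.projectPoints(np.array([[REJ[0],REJ[1],z]]),cv2.Rodrigues(np.array(c['R']))[0],np.array(c['t'],float),np.array(c['intrinsics']),np.array(c['dist']))[0].ravel())
"
```

```text
8.0 [ 443.4 -213.2   46.3] F [-0.24  0.33  0.24] w -0.0 step [ 0.5 24.3  1.2]
[259.13036464 313.57102448]
[258.33860146 303.26144994]
```

View pics/r1.png

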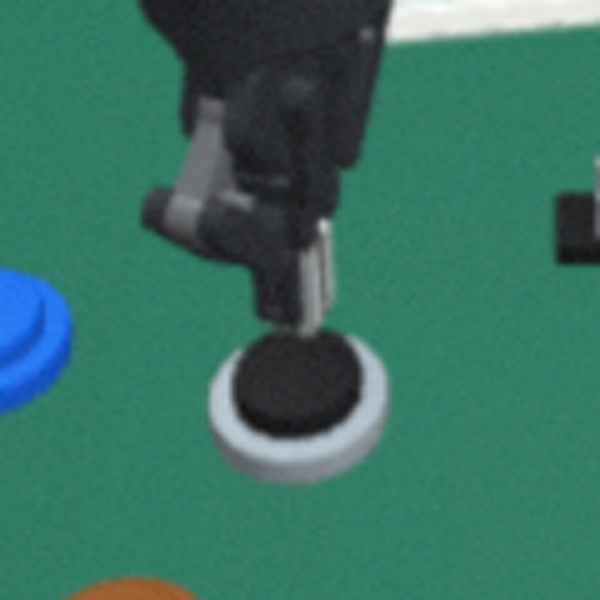

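The tips at (295,330) in the crop are above the cap centre (297,378). I'll press slowly.

>>> {"api": "play_rows", "payload": {
  "increments": [
    [[0,0,8,0,0,0,0],[0,0,8,0,0,0,0],[0,0,4,0,0,0,0],[0,0,2,0,0,0,0],[0,0,2,0,0,0,0]]
  ]
}}

```text
time_s: 8.47
position: [442.1, -212.8, 20.8]
orientation: [-0.58, -0.403, 0.404, 0.581]
ft_force: [-1.3, 1.1, 1.9]
grip_width: 0.0
```

>>> {"api": "play_rows", "payload": {
  "increments": [
    [[0,0,1,0,0,0,0],[0,0,1,0,0,0,0],[0,0,1,0,0,0,0],[0,0,0,0,0,0,0],[0,0,0,0,0,0,0]]
  ]
}}

```text
time_s: 8.88
position: [442.1, -212.8, 18.3]
orientation: [-0.58, -0.403, 0.404, 0.581]
ft_force: [-3.5, 0.5, 3.2]
grip_width: 0.2
```

>>> {"api": "play_rows", "payload": {
  "increments": [
    [[0,0,1,0,0,0,0],[0,0,1,0,0,0,0],[0,0,0.5,0,0,0,0],[0,0,0.5,0,0,0,0],[0,0,0,0,0,0,0]]
  ]
}}

```text
time_s: 9.3
position: [442.3, -212.9, 15.9]
orientation: [-0.58, -0.404, 0.404, 0.581]
ft_force: [-5.5, 2.2, 14.2]
grip_width: 0.2
```

At 14 N, well above the spring's 5 N, and z 15.9 mm, the button is on its stop. I'll hold with a touch more, then lift.

>>> {"api": "play_rows", "payload": {
  "increments": [
    [[0,0,0.3,0,0,0,0],[0,0,0,0,0,0,0],[0,0,0,0,0,0,0]]
  ]
}}

```text
time_s: 9.55
position: [442.3, -212.9, 15.8]
orientation: [-0.58, -0.404, 0.404, 0.581]
ft_force: [-6.1, 2.2, 17.1]
grip_width: -0.1
```

>>> {"api": "play_rows", "payload": {
  "increments": [
    [[0,0,-3,0,0,0,0],[0,0,-6,0,0,0,0],[0,0,-15,0,0,0,0],[0,0,-25,0,0,0,0],[0,0,-30,0,0,0,0]]
  ]
}}

```text
time_s: 9.97
position: [442.2, -212.9, 94.0]
orientation: [-0.58, -0.403, 0.404, 0.581]
ft_force: [0.2, -0.6, -0.6]
grip_width: 0.2
```

>>> {"api": "play_rows", "payload": {
  "increments": [
    [[0,0,-35,0,0,0,0],[0,0,-35,0,0,0,0],[0,0,-20,0,0,0,0],[0,0,0,0,0,0,0],[0,0,0,0,0,0,0]]
  ]
}}

```text
time_s: 10.38
position: [443.7, -213.6, 185.4]
orientation: [0.582, 0.404, -0.403, -0.579]
ft_force: [-0.6, 0.3, -0.4]
grip_width: 0.5
```

```bash
python3 -c "
from h import *
go(REJ[0],REJ[1],200)
im,d=read_camera('side')
cv2.imwrite('pics/f.png',cv2.resize(im[:,:,::-1],(800,500),interpolation=cv2.INTER_CUBIC))"
```

```text
10.3833 [ 443.7 -213.6  185.4] F [-0.62  0.34 -0.39] w 0.5 step [  0.7 -14.6   1.5]
```

View pics/f.png

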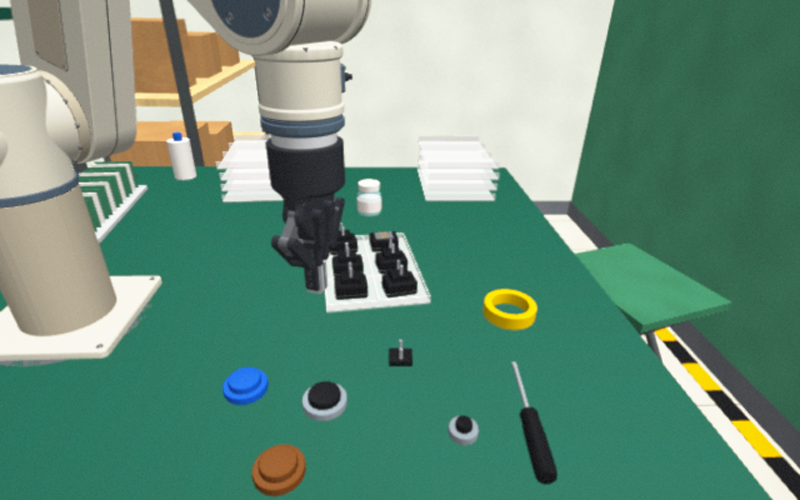

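The reject button at (325,397) is up again. The accept button, tray, spare head, tape, driver and jar are where they were, and the gripper is high and clear.

```bash
python3 -c "
from bench import job
job.job_done()"
```

```text
the job is handed in; nothing more can be done
```

The job is done and handed in, at about 10.4 s of robot time; no verdict was reported.

- **Pointing:** I held the closed fingertips over the middle of the bare charger, at about (534, 229) mm. They stayed 32 mm above its top for roughly 3 s, with no contact force. The side camera agreed with the computed position.
- **Reject button:** I pressed the wide button until the tips read 15.8 mm, against 16 mm fully down. The force was 17 N upward, well above the 5 N spring, so it was on its stop. I then lifted off to 185 mm.
- **Last check:** The final side picture shows the reject button up again and the accept button and the other objects where they were. The gripper was clear, with the force back to noise level. No checks failed or disagreed.

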